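Seat a sample jar in the reader's three-point nest

ROBOT

A 6-joint arm with a two-finger parallel gripper is mounted at the origin on the work surface. World frame = base frame: x ahead of the robot, y to its left, z up, the work surface at z = 0. Lengths are in m, angles in rad, forces in N, time in s.
With the tool pointing down it reaches from about 0.425 to 0.95 m from the base axis. Payload 3.5 kg.
Tool frame: the origin (TCP) lies midway between the tips of the shut fingers; the grasp point (between the pads) lies 19 mm behind it; z points along the fingers, y is the line along which they close (so a half turn about z gives the same grasp; the last joint's range is limited). The gripper opens to 85 mm and grips with 20 to 120 N. Pads are 22 mm wide; open, the fingers measure 114 mm over their backs; the gripper's body (76 mm by 85 mm) begins 54 mm behind the grasp point. The pads swing forward as they close: fully open they stand 13 mm farther back than shut.
Start: joints at [-1.286, 0.286, 1.577, -0, 1.279, -0.15], TCP at [0.284, -0.612, 0.231] pointing down, gripper open.
Joint ranges: [-2.77, 2.77], [-0.9, 2.22], [0.21, 2.48], [-1.53, 4.67], [0.24, 2.81], [-2.84, 2.84]. Speed limits (rad/s): [2.79, 2.79, 3.14, 3.14, 3.14, 3.14].

INTERFACE

Orientations are given as a unit quaternion [x, y, z, w].
In Python, from plant import ctrl gives the robot as it stands.
- The arm moves only by the tool arm_command, never from a script. Its argument "steps" is one flat list of numbers, 5 for each row, row after row: the opening in per cent of the stroke, from 0 (shut) to 100 (fully open), then the shift along the tool's x, y, z each as a share of 25 mm, from -1 to 1, then the turn about the tool's z as a share of 0.1 rad, from -1 to 1. In form: [grip, tx, ty, tz, spin, grip, tx, ty, tz, spin, ...]. A call has 1 to 8 rows; each row shifts and turns the commanded pose from where the row before left it, along the tool's axes as they then stand; what a row does not reach is not made up. A row lasts 1/12 s, in which the tool goes at most 41.7 mm and 7.16 degrees, less where a joint would pass 70% of its speed; a pose out of reach is approached as far as the arm can. A call with a number of a shift or a turn outside -1 to 1 is refused whole. A call with a gripper value outside its range is refused whole. The fingers move at their own pace and stop on an object; "squeeze" is the grip in N (left out, the last holds). Time passes only in rows, so rows that do not move let the fingers close. It gives the time, the measured TCP pose, the force, the opening and the grip force at its end, in the units of the state.
- ctrl.get_state(): the state, without advancing time (a new reading comes with each control period).
- ctrl.read_camera(name): name is "side" or "top" or "wrist"; returns the picture (420x560x3 uint8, red, green, blue); there is no depth.
- ctrl.camera_model(name): a dict with "intrinsics" (3x3 intrinsics, pixels), "rvec" (rotation vector, rad) and "tvec" (3), from world to camera coordinates, as OpenCV has them. Camera axes: x right, y down, z forward; pixel columns grow to the right and rows downward; lengths in m; the calibration is good to about 2 mm. A picture is of the moment at which its call begins: read the wrist's pose just before it. camera_model takes no time and is no camera call; for the wrist camera it gives the pose at the moment of the call.
- ctrl.sign_off(): hands the job in; it is judged then, once.
The state is a dict: "time": time; "qpos": joint angles; "dq": joint speeds; "joint_efforts": joint torques, N m; "eef_pos": TCP position; "tcp_rot": TCP orientation; "contact_force": force on the tool from outside, world axes, zero at the start; "wrist_torque": the same for the moment, N m; "opening": opening from 0.0 (shut) to 1.0 (fully open); "finger_force": force on a finger pad.
Only numpy, scipy, OpenCV 4.12 (cv2) and the standard library are available. Lean on these libraries where they do the work, as an engineer would, in place of code of your own. Each camera call takes 0.05 s, during which the arm holds its last target. There are 200 camera calls.

TASK

Stand the medium-sized capped amber jar upright on the reader's metal stage and nudge it along the fence, past the sprung roller, until it is fully home: touching the fence, the end stop and the roller all at once. Then press the start button on the meter all the way down and let it come back up, leaving the jar home. Do not tip the jar, do not press the button before the jar is home, and leave the other jars, bottles and glassware where they are.

Things in the scene. Friction and masses are not known exactly. Their poses are not given: they have to be found in the camera images.
- jar: The sample jar: plain upright cylinder of amber glass with a paper label and a white cap of the same diameter; 60 mm in diameter, 70 mm high overall (cap: top 18 mm), 0.25 to 0.5 kg. Medium-sized of the three amber containers, which stand in any order. Origin: centre of its underside, z up along its axis.
- seat (a point): Point on the stage plate's top (12 mm above the table) where the jar's underside is centred when home. Its axes are the stage frame: x is the way the jar is pushed (roughly away from the robot), y left of that, z up. The plate spans x -115 to +55, y -55 to +100 mm; its -x end is open. Stand the jar down along the fence before the roller: centre at x -65 to -85, y 0 to +5 mm.
- stage: The aluminium stage with all it carries, fixed to the table. Origin: on the table 12 mm below point seat, same axes. A white detector housing stands behind the end stop (x 48 to 123, y -45 to +45, top 58 mm above the table); a grey roller housing on the left (x -54 to -2, y 68 to 98, top 39 mm above the table).
- fence: Steel guide rail on the right of the stage. Its jar-side face is the plane y = -30 mm of the stage frame, from x = -110 to +40 mm; 10 mm thick, top 26 mm above the plate. Origin and axes as for the stage.
- stop: Steel end stop at the far end of the stage: face at x = +30 mm of the stage frame, 30 mm wide, top 26 mm above the plate. Origin and axes as for the stage.
- roller: Black ball-shaped rubber roller, 20 mm in diameter, turning freely on an upright pin, 4 to 24 mm above the plate, left of the jar's path. Origin: on its axis at table height. At rest its axis is at x -28.3, y +24.3 mm of the stage frame. Pushing the jar past it takes about 3 to 9 N; push low (10 to 30 mm above the plate), fingertips leading, else the jar may tip. Past it, the roller urges the jar on to stop and fence.
- carriage (a joint): Outward (+y) travel of the roller's sprung carriage: 0 at rest, at most 0.022 m; spring 1.6 N at rest, rising 0.08 N per mm. A jar along the fence meets the roller at jar centre x = -60 mm, drives it out to 0.016 m at x = -28 mm, and once home holds it at 0.004 m. The carriage top is 27 mm above the plate.
- start_top (a point): Centre of the top of the start button: round, white, 32 mm in diameter, in a grey housing on top of the flat white meter (200 x 170 x 45 mm, left of the stage), towards the meter's right side. It moves straight down.
- start (a joint): Travel of the start button: 0 up, 0.006 m fully down, sprung; full travel takes 5 N.
- small_jar: Bystander: smaller amber jar with white cap, 42 mm diameter, 50 mm high, loose. Origin: centre of underside.
- tall_bottle: Bystander: taller amber bottle with white cap, 60 mm diameter, 155 mm high, loose. Origin: centre of underside.
- beaker: Bystander: empty glass beaker, 70 mm diameter, 90 mm high, loose, behind the work area. Origin: centre of underside.
- flask: Bystander: green glass conical flask, 80 mm base diameter, 120 mm high, loose, left of the stage's far end. Origin: centre of underside.
- wash_bottle: Bystander: white plastic wash bottle, 68 mm diameter, 170 mm high, loose, right rear. Origin: centre of underside.
Mind the look-alikes: they are no part of the job. What is shaped like the jar but pink or yellow is not meant.

How it is judged:
By the outcome, as a careful person would: the job done as asked, in the order asked, and still so for the second after the job is handed in, with the robot touching nothing.
It also fails if it takes over 56 s, if anything falls off the work surface, if the arm or the gripper's body presses on something with over 40 N, if the wrist force passes 120 N, or if a joint passes its speed limit or range.

## Working session

There is one attempt and no reset: what is moved stays moved. The work goes in short steps, Python scripts to look and compute and a tool call to move; the robot and the scene stay as the last step left them, time stands still between calls to the robot, and variables do not carry over. Pictures are saved under pics/ and viewed, at most 10 in all, crops included, and the job is handed in when it is done.

Besides the shell and the picture viewer there is one more tool, called after "Request:" as name(argument=value, ...) on one line, values as JSON. arm_command: Moves the arm, as the interface text tells. Its arguments: {"type":"object","properties":{"steps":{"type":"array","items":{"type":"number"}},"squeeze":{"type":"number"}},"required":["steps"]}

```bash
ls; mkdir -p pics
python3 - <<'E'
from plant import ctrl
import cv2
s=ctrl.get_state();print(s)
for n in("top","side"):
    cv2.imwrite(f"pics/{n}0.png",ctrl.read_camera(n)[:,:,::-1]); print(n,ctrl.camera_model(n))
E
```

```text
pics
{'time': 0.0, 'qpos': array([-1.28600377e+00,  2.87183041e-01,  1.57814792e+00, -1.17244726e-06,
        1.27860713e+00, -1.49953562e-01]), 'dq': array([ 9.41039791e-04, -3.93145308e-04,  1.74425803e-03, -8.33413992e-05,
       -7.59743559e-04, -4.29528814e-04]), 'joint_efforts': array([ 1.78768369e-04, -4.05977941e+01, -2.92626446e+01, -1.62796832e-04,
        5.73025012e-03,  2.27073315e-06]), 'eef_pos': array([ 0.28416794, -0.61155654,  0.22995134]), 'tcp_rot': array([ 9.76466650e-01,  2.15665263e-01, -7.95640761e-05, -1.17001597e-03]), 'contact_force': array([-0.06525487, -0.61392808,  0.15286329]), 'wrist_torque': array([-0.02576729,  0.01512855,  0.03741535]), 'finger_force': 0.0, 'opening': 0.9986392999370177}
top {'intrinsics': array([[404.44353718,   0.        , 284.15737991],
       [  0.        , 404.44353718, 206.8169023 ],
       [  0.        ,   0.        ,   1.        ]]), 'rvec': array([ 2.14154221, -2.17602246,  0.06465521]), 'tvec': array([0.00910136, 0.61242124, 1.00560936])}
side {'intrinsics': array([[419.53424133,   0.        , 279.59994174],
       [  0.        , 419.53424133, 209.16611023],
       [  0.        ,   0.        ,   1.        ]]), 'rvec': array([ 0.31977766, -2.60602159,  1.52240529]), 'tvec': array([0.60986993, 0.16412647, 0.91505539])}
```

View pics/top0.png

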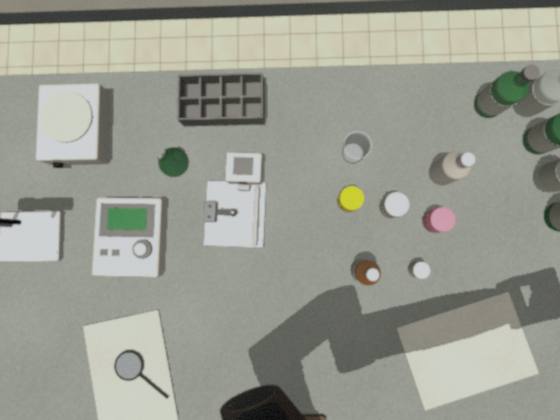

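View pics/side0.png

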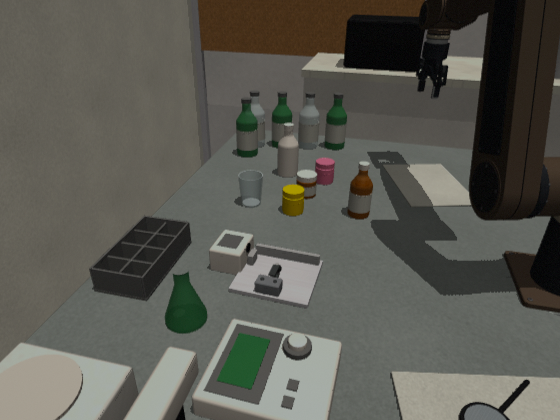

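```bash
cat > h.py <<'E'
import cv2, numpy as np
from plant import ctrl
def pix2w(cam,uv,z):
    m=ctrl.camera_model(cam) if isinstance(cam,str) else cam
    R=cv2.Rodrigues(m["rvec"])[0]; t=m["tvec"]
    d=R.T@np.linalg.inv(m["intrinsics"])@np.array([uv[0],uv[1],1.]); c=-R.T@t
    return c+d*(z-c[2])/d[2]
def w2pix(cam,P):
    m=ctrl.camera_model(cam) if isinstance(cam,str) else cam
    return cv2.projectPoints(np.array(P,float).reshape(-1,1,3),m["rvec"],m["tvec"],m["intrinsics"],None)[0].reshape(-1,2)
def crop(im,u,v,w,h,k):
    o=cv2.resize(im[v:v+h,u:u+w],None,fx=k,fy=k,interpolation=cv2.INTER_CUBIC)
    for i in range(0,w,10): cv2.line(o,(i*k,0),(i*k,8),(0,0,255),1); cv2.putText(o,str(u+i),(i*k,20),0,.35,(0,0,255))
    for i in range(0,h,10): cv2.line(o,(0,i*k),(8,i*k),(0,0,255),1); cv2.putText(o,str(v+i),(9,i*k+4),0,.35,(0,0,255))
    return o
E
python3 - <<'E'
from h import *
im=cv2.imread("pics/top0.png")
cv2.imwrite("pics/c1.png",np.hstack([crop(im,197,150,80,100,6),np.vstack([crop(im,372,180,50,50,6),crop(im,117,225,50,50,6)])]))
E
```

```text
(no output)
```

View pics/c1.png

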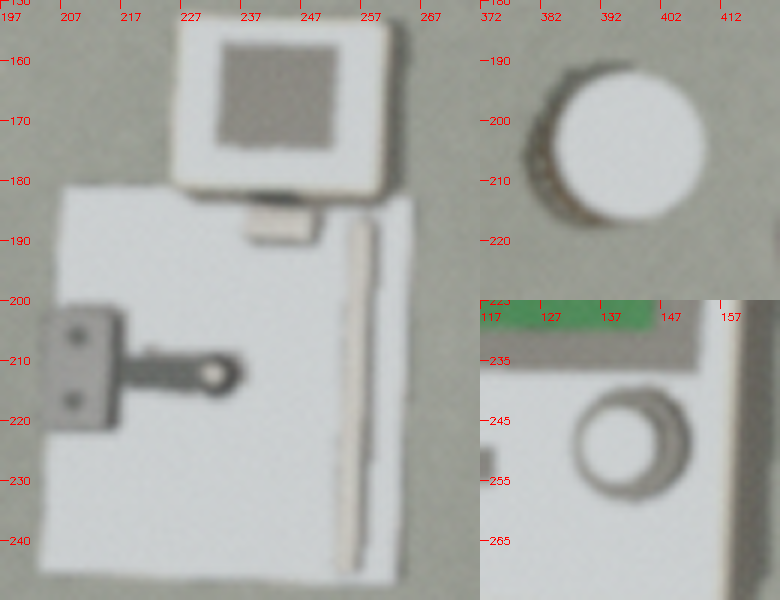

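Top view: jar cap centre at (397.0,204.2); button top at (139.8,249.2); plate corners at (203.2,245.3), (263.3,247.5), (207.3,180.7), (265.8,182.5).

```bash
cat >> h.py <<'E'
def rigid(A,B):
    A=np.array(A,float);B=np.array(B,float);a=A-A.mean(0);b=B-B.mean(0)
    th=np.arctan2((a[:,0]*b[:,1]-a[:,1]*b[:,0]).sum(),(a*b).sum()); R=np.array([[np.cos(th),-np.sin(th)],[np.sin(th),np.cos(th)]])
    t=B.mean(0)-R@A.mean(0); return th,t,(B-(A@R.T+t))
E
python3 - <<'E'
from h import *
m=ctrl.camera_model("top")
print("jar",pix2w(m,(397,204.2),.07))
for z in(.06,.07): print("btn",pix2w(m,(139.8,249.2),z), w2pix("side",pix2w(m,(139.8,249.2),z)))
L=[(-.115,.1),(-.115,-.055),(.055,.1),(.055,-.055)]
W=[pix2w(m,p,.012)[:2] for p in[(203.2,245.3),(263.3,247.5),(207.3,180.7),(265.8,182.5)]]
print(rigid(L,W))
# fence top far-left / near-left corner (inner edge y=-30, z .038), housing top
th,t,_=rigid(L,W);R=np.array([[np.cos(th),-np.sin(th)],[np.sin(th),np.cos(th)]])
def s2w(x,y,z): return np.r_[R@[x,y]+t,z]
P=[s2w(-.110,-.03,.038),s2w(.04,-.03,.038),s2w(.048,.045,.058),s2w(.048,-.045,.058),s2w(.123,-.045,.058),s2w(.03,.015,.038),s2w(.03,-.015,.038),s2w(-.0283,.0243,.036),s2w(-.054,.068,.039),s2w(-.002,.068,.039)]
print(w2pix(m,P).round(1).tolist())
print(w2pix("side",P+[s2w(*l,.012) for l in L]).round(1).tolist())
s=cv2.imread("pics/side0.png")
cv2.imwrite("pics/c2.png",np.hstack([crop(s,205,225,125,140,4),crop(s,280,160,55,140,4)]))
E
```

```text
jar [ 0.61021426 -0.27659636  0.07      ]
btn [0.51015897 0.3583988  0.06      ] [[298.64148905 343.08348635]]
btn [0.5102298  0.35447256 0.07      ] [[299.29597047 336.87186088]]
(np.float64(-0.052567470715002555), array([0.62686414, 0.10449665]), array([[ 0.00026051,  0.00073678],
       [ 0.00051905, -0.00048367],
       [-0.00057093, -0.0005055 ],
       [-0.00020863,  0.00025239]]))
[[252.4, 245.4], [255.1, 186.4], [224.6, 181.1], [260.4, 182.3], [261.7, 152.8], [237.3, 189.7], [249.0, 190.1], [232.7, 212.4], [214.9, 221.8], [216.0, 201.4]]
[[320.5, 256.0], [256.5, 244.4], [241.2, 254.9], [255.2, 233.1], [225.2, 227.8], [254.0, 256.1], [258.4, 248.7], [278.1, 264.1], [284.0, 277.6], [260.0, 272.8], [308.8, 304.0], [324.1, 259.5], [229.2, 287.1], [254.1, 246.7]]
```

View pics/c2.png

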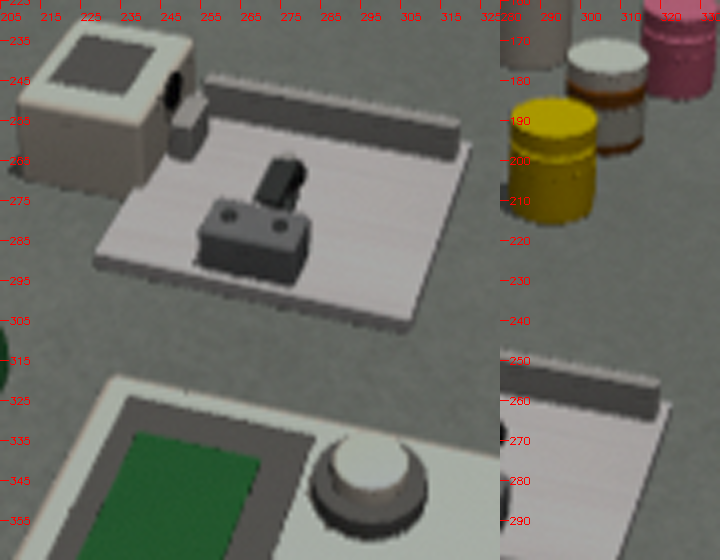

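Side view: amber jar with white cap near (307,174), confirmed; button top centre at about (297.5,340), so z≈0.065. Stage fit agrees within ~2 mm. Turn the tool so its y lies along stage x, then go over.

Request:
arm_command(steps=[100,0,0,0,-1,100,0,0,0,-1,100,0,0,0,-1,100,0,0,0,-1,100,0,0,0,-1,100,0,0,0,-1,100,0,0,0,-1,100,0,0,0,-1], squeeze=30)

```text
time: 0.77
eef_pos: [0.2842, -0.6118, 0.2305]
tcp_rot: [0.814, 0.581, 0.0, -0.001]
contact_force: [0.2, -0.5, 0.6]
opening: 0.999
finger_force: 0.0
```

Request:
arm_command(steps=[100,0,0,0,-1,100,0,0,0,-1,100,0,0,0,-0.83,100,0,0,0,0])

```text
time: 1.1
eef_pos: [0.2843, -0.6118, 0.2305]
tcp_rot: [0.725, 0.689, 0.0, -0.001]
contact_force: [-0.7, -0.4, -0.4]
opening: 0.997
finger_force: 0.0
```

```bash
cat >> h.py <<'E'
from scipy.spatial.transform import Rotation as Ro
def go(x,y,z):
    s=ctrl.get_state();R=Ro.from_quat(s["tcp_rot"]).as_matrix()
    print("t",round(s["time"],2),"pos",s["eef_pos"].round(4),"yaw tool y",round(np.arctan2(R[1,1],R[0,1]),4),"open",round(s["opening"],3),"units",(R.T@(np.array([x,y,z])-s["eef_pos"])/.025).round(2))
E
python3 -c "
from h import *
go(.61,-.277,.2)"
```

```text
t 1.1 pos [ 0.2843 -0.6118  0.2305] yaw tool y -0.0516 open 0.997 units [14.05 12.32  1.23]
```

Request:
arm_command(steps=[100,0.88,0.77,0,0,100,0.88,0.77,0,0,100,0.88,0.77,0,0,100,0.88,0.77,0,0,100,0.88,0.77,0,0,100,0.88,0.77,0,0,100,0.88,0.77,0,0,100,0.88,0.77,0,0])

```text
time: 1.77
eef_pos: [0.4482, -0.4432, 0.2309]
tcp_rot: [0.726, 0.687, 0.0, -0.0]
contact_force: [1.0, -0.9, -0.7]
opening: 0.994
finger_force: 0.0
```

Request:
arm_command(steps=[100,0.88,0.77,0.1,0,100,0.88,0.77,0.1,0,100,0.88,0.77,0.2,0,100,0.88,0.77,0.2,0,100,0.88,0.77,0.2,0,100,0.88,0.77,0.2,0,100,0.8,0.77,0.2,0,100,0,0,0,0])

```text
time: 2.43
eef_pos: [0.5921, -0.2957, 0.1994]
tcp_rot: [0.725, 0.689, 0.001, -0.001]
contact_force: [-0.5, -0.2, 0.3]
opening: 0.997
finger_force: 0.0
```

```bash
python3 -c "
from h import *
m=ctrl.camera_model('wrist')
cv2.imwrite('pics/w1.png',ctrl.read_camera('wrist')[:,:,::-1])
go(.61,-.277,.1)
print(w2pix(m,[(.61,-.277,.07),(.64,-.277,.07),(.58,-.277,.07),(.61,-.247,.07),(.61,-.307,.07)]).round(1).tolist())
np.save('w1.npy',m,allow_pickle=True)"
```

```text
t 2.48 pos [ 0.5909 -0.2975  0.1999] yaw tool y -0.0512 open 1.0 units [0.85 0.73 4.  ]
[[303.7, 173.1], [342.7, 171.2], [264.8, 175.1], [302.4, 133.7], [304.9, 210.0]]
```

View pics/w1.png

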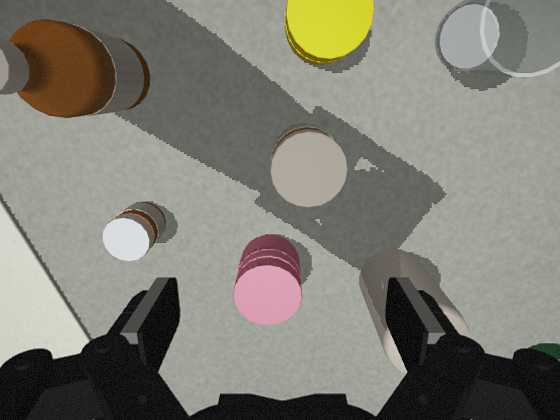

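Wrist view: jar cap at (309,167.5), pink jar at (268,292), fingers at the bottom. That puts the jar near (0.613,-0.273), 4 mm off the top-camera estimate. I'll move over it, lower it partway and look again.

Request:
arm_command(steps=[100,0.46,0.41,0.8,0,100,0.46,0.41,0.8,0,100,0,0,0.8,0,100,0,0,0.4,0,100,0,0,0,0,100,0,0,0,0])

```text
time: 2.98
eef_pos: [0.611, -0.2789, 0.1311]
tcp_rot: [0.726, 0.687, -0.0, -0.0]
contact_force: [0.4, 0.0, 0.0]
opening: 1.0
finger_force: 0.0
```

```bash
python3 -c "
from h import *
m=ctrl.camera_model('wrist')
im=ctrl.read_camera('wrist')[:,:,::-1].copy()
cv2.imwrite('pics/w2.png',im)
go(.612,-.2745,.03)
e=ctrl.get_state()['eef_pos']
print(w2pix(m,[(e[0],e[1],.07),(.612,-.2745,.07),(.612,-.2445,.07),(.642,-.2745,.07)]).round(1).tolist())
"
```

```text
t 3.03 pos [ 0.6117 -0.2792  0.1324] yaw tool y -0.0546 open 0.997 units [ 0.19 -0.    4.1 ]
[[282.9, 230.2], [282.9, 222.9], [280.0, 174.3], [332.7, 220.3]]
```

View pics/w2.png

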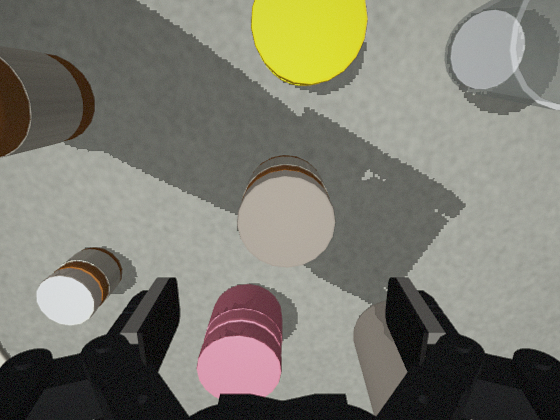

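Cap at (286.5,220.5), finger midline at u≈283: the jar is near (0.614,-0.273), consistent with the last wrist view. Descend and grip.

Request:
arm_command(steps=[100,0.25,0.08,0,0,100,0,0,0.7,0,100,0,0,0.7,0,100,0,0,0.7,0,100,0,0,0.7,0,100,0,0,0.7,0,100,0,0,0.66,0,100,0,0,0,0])

```text
time: 3.7
eef_pos: [0.6125, -0.2709, 0.0248]
tcp_rot: [0.726, 0.688, -0.001, -0.002]
contact_force: [-2.2, 0.2, -0.7]
opening: 0.996
finger_force: 0.0
```

Request:
arm_command(steps=[60,0,0,0,0,60,0,0,0,0,60,0,0,0,0,60,0,0,0,0,60,0,0,0,0], squeeze=30)

```text
time: 4.12
eef_pos: [0.6154, -0.2728, 0.0298]
tcp_rot: [0.726, 0.688, 0.0, 0.002]
contact_force: [-0.7, -1.1, 5.4]
opening: 0.693
finger_force: 33.9
```

Request:
arm_command(steps=[60,0,0,-0.4,0,60,0,0,-0.6,0,60,0,0,-0.8,0,60,0,0,-0.8,0,60,0,0,-0.8,0,60,0,0,-0.8,0,60,0,0,-0.6,0,60,0,0,0,0])

```text
time: 4.78
eef_pos: [0.6161, -0.273, 0.1526]
tcp_rot: [0.726, 0.688, 0.001, 0.004]
contact_force: [0.5, 0.3, -1.6]
opening: 0.69
finger_force: 33.5
```

```bash
python3 -c "
from h import *
s=ctrl.get_state(); print(s['contact_force'],s['finger_force'])
go(.552,.111,.15)"
```

```text
[ 0.48542693  0.32501142 -1.63009847] 33.48279297351837
t 4.78 pos [ 0.6161 -0.273   0.1526] yaw tool y -0.0528 open 0.69 units [15.21 -3.37  0.02]
```

Request:
arm_command(steps=[60,0.5,-0.1,0,0,60,0.9,-0.2,0,0,60,0.9,-0.25,0,0,60,0.9,-0.25,0,0,60,0.9,-0.25,0,0,60,0.9,-0.25,0,0,60,0.9,-0.25,0,0,60,0.9,-0.25,0,0])

```text
time: 5.45
eef_pos: [0.576, -0.0974, 0.1449]
tcp_rot: [0.726, 0.688, -0.001, -0.002]
contact_force: [-0.7, -0.3, -3.3]
opening: 0.693
finger_force: 33.5
```

Request:
arm_command(steps=[60,0.9,-0.25,0,0,60,0.9,-0.25,0,0,60,0.9,-0.25,0,0,60,0.9,-0.25,0,0,60,0.9,-0.25,0,0,60,0.9,-0.25,0,0,60,0.5,-0.07,0,0,60,0,0,0,0])

```text
time: 6.12
eef_pos: [0.5448, 0.0524, 0.1455]
tcp_rot: [0.724, 0.689, -0.001, -0.002]
contact_force: [0.5, 0.2, -3.0]
opening: 0.694
finger_force: 33.5
```

```bash
python3 -c "
from h import *
m=ctrl.camera_model('wrist')
im=ctrl.read_camera('wrist')[:,:,::-1].copy()
cv2.imwrite('pics/w3.png',im)
np.save('w3.npy',m,allow_pickle=True)
go(.552,.111,.05)
"
```

```text
t 6.17 pos [0.5456 0.0509 0.146 ] yaw tool y -0.0504 open 0.7 units [2.42 0.15 3.84]
```

View pics/w3.png

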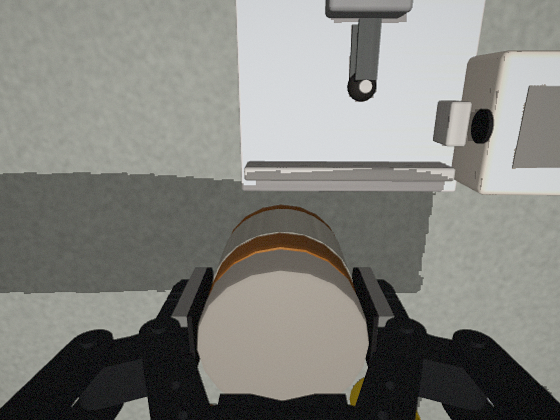

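Run:
```python
from h import *
m=np.load('w3.npy',allow_pickle=True).item()
th,t=-.0526,np.array([.6269,.1045]);R=np.array([[np.cos(th),-np.sin(th)],[np.sin(th),np.cos(th)]])
def s2w(x,y,z): return np.r_[R@[x/1e3,y/1e3]+t,z/1e3]
L={"fence_in_near":(-110,-30,38),"fence_in_far":(40,-30,38),"fence_out_near":(-110,-40,38),"fence_out_far":(40,-40,38),"plateNR":(-115,-55,12),"pin":(-28.3,24.3,36),"stopL":(30,15,38),"stopR":(30,-15,38),"hous":(48,45,58),"housR":(48,-45,58)}
for k,p in zip(L,w2pix(m,[s2w(*v) for v in L.values()])): print(k,p.round(1))
im=cv2.imread("pics/w3.png")
cv2.imwrite("pics/c3.png",np.vstack([crop(im,232,140,60,60,5),crop(im,330,65,60,40,5)]) if 0 else np.hstack([np.vstack([crop(im,232,135,60,60,5),crop(im,335,60,60,60,5)]),np.vstack([crop(im,415,90,90,60,5),crop(im,415,145,90,60,5)])]))
```

```text
fence_in_near [238.6 170.2]
fence_in_far [451.3 170.9]
fence_out_near [239.1 183.9]
fence_out_far [449.2 184.6]
plateNR [237.3 193.9]
pin [359.2  89.6]
stopL [446.4 104.6]
stopR [440.1 149.6]
hous [499.2  53.1]
housR [473.2 199.6]
```

View pics/c3.png

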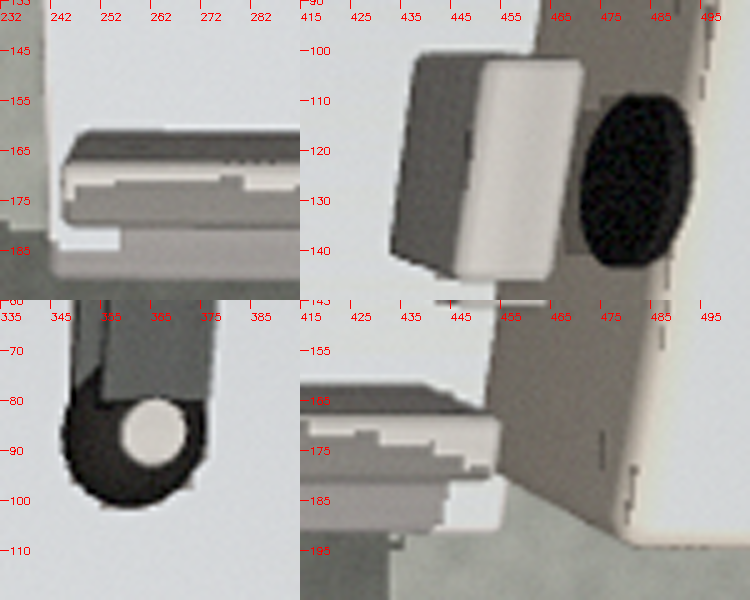

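The fence, stop and pin all appear shifted by about (+6,-3.3) px from prediction: fence corners at (244.6,167) and (455,168), pin at (365.5,86.5), stop at (452,102) and (447,145.6). In the wrist/robot frame the seat is therefore near (0.631,0.107). Move over and lower.

Request:
arm_command(steps=[60,0.7,0.06,0,0,60,0.8,0.06,0,0,60,0.7,0.05,0,0,60,0.31,0,0,0,60,0,0,0.6,0,60,0,0,0.8,0,60,0,0,0.8,0,60,0,0,0,0])

```text
time: 6.83
eef_pos: [0.5509, 0.1109, 0.0873]
tcp_rot: [0.726, 0.688, -0.004, -0.003]
contact_force: [-2.2, 0.4, -5.6]
opening: 0.699
finger_force: 33.9
```

```bash
python3 -c "
from h import *
go(.5532,.1134,.0418)"
```

```text
t 6.83 pos [0.5509 0.1109 0.0873] yaw tool y -0.0537 open 0.699 units [0.11 0.1  1.82]
```

Request:
arm_command(steps=[60,0.05,0.05,0.5,0,60,0,0,0.5,0,60,0,0,0.4,0,60,0,0,0.2,0,60,0,0,0,0,60,0,0,0,0,60,0,0,0,0])

```text
time: 7.42
eef_pos: [0.5562, 0.1132, 0.0529]
tcp_rot: [0.726, 0.688, 0.0, 0.0]
contact_force: [0.0, -0.5, -3.0]
opening: 0.693
finger_force: 34.4
```

```bash
python3 -c "
from h import *
go(.5532,.1134,.0418)"
```

```text
t 7.42 pos [0.5562 0.1132 0.0529] yaw tool y -0.0528 open 0.693 units [ 0.   -0.12  0.44]
```

Request:
arm_command(steps=[60,0,-0.1,0.16,0,60,0,0,0.14,0,60,0,0,0.08,0,60,0,0,0.06,0,60,0,0,0.03,0,60,0,0,0,0,60,0,0,0,0])

```text
time: 8.0
eef_pos: [0.5538, 0.1134, 0.0418]
tcp_rot: [0.726, 0.688, 0.0, 0.0]
contact_force: [-3.0, 0.3, 4.4]
opening: 0.697
finger_force: 34.9
```

Run:
```python
from h import *
go(.5532,.1134,.0418)
m=ctrl.camera_model('wrist')
im=ctrl.read_camera('wrist')[:,:,::-1].copy()
s=ctrl.read_camera('side')[:,:,::-1].copy()
cv2.imwrite("pics/c4.png",np.hstack([crop(s,220,200,120,110,4),cv2.resize(im,None,fx=.55,fy=.55)[:, :].copy() if 0 else cv2.copyMakeBorder(cv2.resize(im,(320,240)),0,200,0,0,cv2.BORDER_CONSTANT)]))
```

```text
t 8.0 pos [0.5538 0.1134 0.0418] yaw tool y -0.0529 open 0.697 units [-0.   -0.02  0.  ]
```

View pics/c4.png

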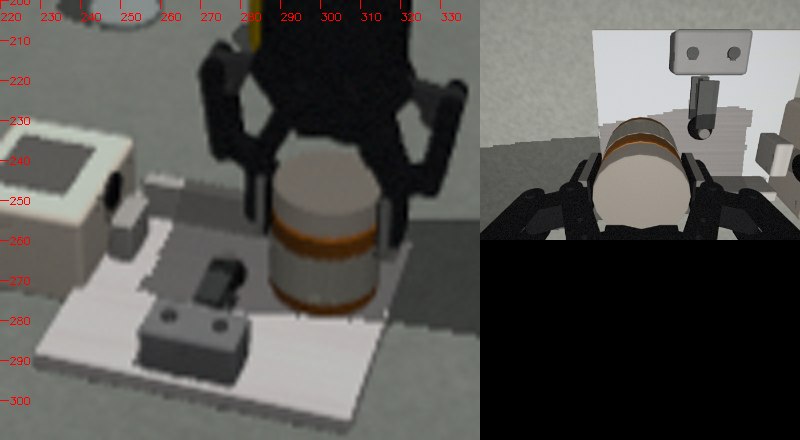

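The jar stands on the plate (side crop: base near (300,277), upright, in front of the roller); contact force is +4.4 N. Release and rise.

Request:
arm_command(steps=[85,0,0,0,0,100,0,0,0,0,100,0,0,0,0,100,0,0,0,0,100,0,0,0,0,100,0,0,-0.4,0,100,0,0,-0.7,0,100,0,0,-0.8,0])

```text
time: 8.77
eef_pos: [0.5522, 0.1133, 0.0879]
tcp_rot: [0.726, 0.688, -0.001, -0.001]
contact_force: [-0.7, -0.5, 0.1]
opening: 1.006
finger_force: 0.0
```

Request:
arm_command(steps=[100,0,0,-0.9,0,100,0,0,-0.5,0,60,0,-0.8,0,0,30,0,-0.8,0,0,0,0,-0.8,0,0,0,0,-0.6,0,0,0,0,0,0,0,0,0,0,0,0])

```text
time: 9.43
eef_pos: [0.4782, 0.1174, 0.1234]
tcp_rot: [0.725, 0.688, 0.0, 0.0]
contact_force: [0.3, 0.1, -0.2]
opening: 0.139
finger_force: 0.0
```

Run:
```python
from h import *
go(.4782,.1134,.030)
im=ctrl.read_camera('wrist')[:,:,::-1].copy();m=ctrl.camera_model('wrist')
cv2.imwrite("pics/w5.png",im);np.save('w5.npy',m,allow_pickle=True)
```

```text
t 9.43 pos [0.4782 0.1174 0.1234] yaw tool y -0.0527 open 0.139 units [-0.16  0.    3.74]
```

View pics/w5.png

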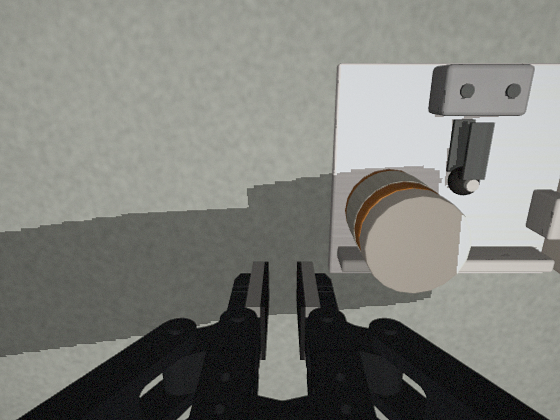

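Jar upright on the plate, cap centre at about (411,242.5), along the fence before the roller. Lower the shutting fingers behind it.

Request:
arm_command(steps=[0,-0.1,0,0.5,0,0,0,0,0.8,0,0,0,0,0.8,0,0,0,0,0.8,0,0,0,0,0.7,0,0,0,0,0.3,0,0,0,0,0,0,0,0,0,0,0])

```text
time: 10.15
eef_pos: [0.4789, 0.1148, 0.0258]
tcp_rot: [0.726, 0.688, 0.0, 0.0]
contact_force: [1.5, 0.3, -0.2]
opening: -0.003
finger_force: 0.0
```

```bash
cat >> h.py <<'E'
def st(seat=(.631,.1068),th=-.0527):
    s=ctrl.get_state();d=s["eef_pos"][:2]-seat;c,n=np.cos(th),np.sin(th)
    f=s["contact_force"]
    print("t",round(s["time"],2),"tcp stage mm",round(1e3*(c*d[0]+n*d[1]),1),round(1e3*(-n*d[0]+c*d[1]),1),"z",round(s["eef_pos"][2],4),"F",f.round(1),"open",round(s["opening"],2))
E
python3 - <<'E'
from h import *
st()
m=np.load('w5.npy',allow_pickle=True).item()
p=pix2w(m,(411,242.5),.082);d=p[:2]-np.array([.631,.1068]);c,n=np.cos(-.0527),np.sin(-.0527);print(p,c*d[0]+n*d[1],-n*d[0]+c*d[1])
E
```

```text
t 10.15 tcp stage mm -152.3 -0.1 z 0.0258 F [ 1.5  0.3 -0.2] open -0.0
[0.55104616 0.1135222  0.082     ] -0.08019693009051643 0.0025012464142242074
```

Request:
arm_command(steps=[0,0,0.2,0,0,0,0,0.2,0,0,0,0,0.2,0,0,0,0,0.2,0,0,0,0,0.2,0,0,0,0,0.15,0,0,0,0,0.15,0,0,0,0,0.1,0,0])

```text
time: 10.82
eef_pos: [0.5136, 0.1127, 0.0265]
tcp_rot: [0.726, 0.688, -0.0, 0.0]
contact_force: [-5.6, -2.1, 8.1]
opening: 0.003
finger_force: 0.0
```

```bash
python3 -c "
from h import *
st()"
```

```text
t 10.82 tcp stage mm -117.5 -0.3 z 0.0265 F [-5.6 -2.1  8.1] open 0.0
```

Request:
arm_command(steps=[0,0,0.1,0,0,0,0,0.1,0,0,0,0,0.1,0,0,0,0,0.1,0,0,0,0,0.1,0,0,0,0,0.1,0,0,0,0,0.1,0,0,0,0,0.1,0,0])

```text
time: 11.48
eef_pos: [0.5335, 0.112, 0.0265]
tcp_rot: [0.726, 0.688, -0.0, -0.0]
contact_force: [-5.2, -0.1, 5.8]
opening: -0.002
finger_force: 0.0
```

```bash
python3 -c "
from h import *
st()"
```

```text
t 11.48 tcp stage mm -97.6 0.0 z 0.0265 F [-5.2 -0.1  5.8] open -0.0
```

An upward force of 6-8 N suggests the knuckle, which sticks out along the closing axis, is touching the cap. I'll back off, turn the tool 90° and push with the flat finger sides instead.

Request:
arm_command(steps=[0,0,-0.1,0,0,0,0,-0.4,0,0,0,0,-0.8,0,0,0,0,-0.8,0,0,0,0,-0.3,0,1,0,0,0,0,1,0,0,0,0,1,0,0,0,0,1])

```text
time: 12.15
eef_pos: [0.4721, 0.1152, 0.0252]
tcp_rot: [0.849, 0.528, -0.0, -0.0]
contact_force: [0.5, 0.1, 0.1]
opening: 0.001
finger_force: 0.0
```

Request:
arm_command(steps=[0,0,0,0,1,0,0,0,0,1,0,0,0,0,1,0,0,0,0,1,0,0,0,0,1,0,0,0,0,1,0,0,0,0,1,0,0,0,0,1])

```text
time: 12.82
eef_pos: [0.4723, 0.1151, 0.0252]
tcp_rot: [0.988, 0.156, -0.0, -0.0]
contact_force: [0.7, -0.2, -1.0]
opening: 0.005
finger_force: 0.0
```

Request:
arm_command(steps=[0,0,0,0,1,0,0,0,0,1,0,0,0,0,1,0,0,0,0,0.71,0,0,0,0,0,0,0,0,0,0])

```text
time: 13.32
eef_pos: [0.4725, 0.1151, 0.0253]
tcp_rot: [1.0, -0.026, -0.0, 0.0]
contact_force: [0.4, -0.1, 0.3]
opening: 0.0
finger_force: 0.0
```

Run:
```python
from h import *
st();go(.474,.115,.026)
im=ctrl.read_camera('top')
hsv=cv2.cvtColor(im,cv2.COLOR_RGB2HSV)
m=ctrl.camera_model('top')
# top cam frame: seat (.6269,.1045); amber pixels near the jar
c,n=np.cos(-.0527),np.sin(-.0527)
for x in(-80,-65,-50,-28,0):
    print(x,w2pix(m,[[.6269+c*x/1e3,.1045+n*x/1e3,.082]])[0].round(1))
r=im[185:255,205:265]; amb=((hsv[...,0]<20)&(hsv[...,1]>90))[185:255,205:265]
print(amb.sum(), np.argwhere(amb).mean(0)+[185,205] if amb.any() else "")
np.set_printoptions(linewidth=250)
print(cv2.cvtColor(r,cv2.COLOR_RGB2GRAY)[::2,::2])
```

```text
t 13.32 tcp stage mm -158.7 -0.0 z 0.0253 F [ 0.4 -0.1  0.3] open 0.0
t 13.32 pos [0.4725 0.1151 0.0253] yaw tool y -1.6221 open 0.0 units [ 0.06  0.   -0.03]
-80 [238.6 232.5]
-65 [238.9 226.3]
-50 [239.2 220.1]
-28 [239.6 211.1]
0 [240.2 199.7]
0 
[[163 191 210 ... 182 199 211]
 [164 194 210 ... 164 205 209]
 [165 199 209 ... 149 204 210]
 ...
 [151 151 154 ... 105 105 102]
 [105 103  92 ... 103 102 103]
 [ 69  70  74 ...  99 101 104]]
```

```bash
cat >> h.py <<'E'
def jar(seat=(.631,.1068),th=-.0527,top=.082):
    m=ctrl.camera_model('wrist'); im=ctrl.read_camera('wrist'); c,n=np.cos(th),np.sin(th)
    cv2.imwrite(f"pics/j{ctrl.get_state()['time']:.2f}.png",im[:,:,::-1])
    f=lambda x,y:w2pix(m,[[seat[0]+c*x-n*y,seat[1]+n*x+c*y,top]])[0]
    g=cv2.GaussianBlur(cv2.cvtColor(im,cv2.COLOR_RGB2GRAY),(5,5),0).astype(float)
    gx,gy=cv2.Sobel(g,6,1,0),cv2.Sobel(g,6,0,1); best=[]
    a=np.linspace(0,2*np.pi,120,endpoint=False)
    for x in np.arange(-.09,.006,.001):
        for y in np.arange(-.006,.009,.001):
            P=np.array([[seat[0]+c*(x+.03*np.cos(k))-n*(y+.03*np.sin(k)),seat[1]+n*(x+.03*np.cos(k))+c*(y+.03*np.sin(k)),top] for k in a])
            p=w2pix(m,P); q=p-p.mean(0); q/=np.linalg.norm(q,axis=1)[:,None]
            ok=(p[:,0]>1)&(p[:,0]<558)&(p[:,1]>1)&(p[:,1]<418)
            if ok.sum()<60: continue
            i=p[ok].round().astype(int)
            v=np.minimum(np.abs(gx[i[:,1],i[:,0]]*q[ok,0]+gy[i[:,1],i[:,0]]*q[ok,1]),60)
            best.append((v.mean(),round(x*1e3),round(y*1e3),ok.sum()))
    print("jar fit",sorted(best)[-3:])
E
python3 -c "
from h import *
jar()"
```

```text
jar fit [(np.float64(17.00640356895101), -68, 4, np.int64(71)), (np.float64(19.03716883272203), -90, 0, np.int64(120)), (np.float64(20.024233670166698), -68, 0, np.int64(71))]
```

Request:
arm_command(steps=[0,0,0,-0.9,0,0,0,0,-0.9,0,0,0,0,-0.9,0,0,0,0,-0.9,0,0,0,0,-0.4,0,0,0,0,0,0,0,0,0,0,0])

```text
time: 14.0
eef_pos: [0.4731, 0.1151, 0.1254]
tcp_rot: [1.0, -0.026, 0.0, -0.0]
contact_force: [-0.0, -0.5, -0.2]
opening: 0.004
finger_force: 0.0
```

```bash
python3 -c "
from h import *
st();jar()"
```

```text
t 14.0 tcp stage mm -158.1 -0.0 z 0.1254 F [-0.  -0.5 -0.2] open 0.0
jar fit [(np.float64(23.902946377822722), -89, 5, np.int64(120)), (np.float64(24.26376827196356), -90, 4, np.int64(120)), (np.float64(24.624369238503537), -88, 4, np.int64(120))]
```

```bash
ls pics
python3 - <<'E'
from h import *
m=ctrl.camera_model('wrist')
im=cv2.imread("pics/j14.00.png") if __import__('os').path.exists("pics/j14.00.png") else cv2.imread(sorted(__import__('glob').glob("pics/j*"))[-1])
h=cv2.cvtColor(im,cv2.COLOR_BGR2HSV)
a=((h[...,0]>4)&(h[...,0]<22)&(h[...,1]>110)&(h[...,2]>40)).astype('uint8')
n,_,s,c=cv2.connectedComponentsWithStats(a)
for i in range(1,n):
    if s[i,4]>15: print(s[i],c[i].round(1))
th=-.0527;co,sn=np.cos(th),np.sin(th)
for x in(-88,-80,-68,-60,-53):
    P=[[.631+co*(x+dx)/1e3,.1068+sn*(x+dx)/1e3,z/1e3] for dx,z in((-30,82),(0,82),(30,82),(-30,64),(-30,12),(30,12))]
    print(x,w2pix(m,P).round(0).astype(int).tolist())
g=cv2.cvtColor(im,cv2.COLOR_BGR2GRAY)
print(w2pix(m,[[.631,.1068,.012]]))
u=int(w2pix(m,[[.55,.111,.082]])[0][0]); print(u,[int(v) for v in g[::6,u]]); print([int(v) for v in g[::6,u+25]])
E
```

```text
c1.png
c2.png
c3.png
c4.png
j13.42.png
j14.05.png
side0.png
top0.png
w1.png
w2.png
w3.png
w5.png
[252  45  66  13 113] [284.1  53.2]
-88 [[283, 170], [283, 110], [283, 44], [283, 163], [283, 148], [283, 56]]
-80 [[283, 155], [283, 93], [283, 25], [283, 149], [283, 137], [283, 43]]
-68 [[283, 131], [283, 67], [283, -4], [283, 127], [283, 119], [283, 22]]
-60 [[283, 114], [283, 49], [283, -25], [283, 112], [283, 107], [283, 8]]
-53 [[283, 100], [283, 32], [283, -43], [283, 99], [283, 96], [283, -5]]
[[283.10047282 -48.35663251]]
283 [210, 209, 211, 211, 211, 211, 212, 213, 168, 81, 71, 148, 151, 151, 151, 152, 152, 154, 152, 153, 150, 153, 151, 152, 143, 98, 100, 100, 96, 102, 97, 101, 101, 97, 99, 102, 106, 102, 101, 162, 156, 162, 163, 158, 27, 15, 17, 25, 19, 25, 19, 21, 36, 34, 36, 30, 32, 32, 31, 36, 57, 159, 156, 154, 149, 154, 157, 2, 14, 9]
[209, 209, 210, 210, 211, 211, 213, 214, 82, 83, 153, 151, 152, 153, 152, 156, 152, 153, 152, 152, 153, 151, 152, 152, 142, 95, 98, 97, 95, 98, 103, 98, 98, 101, 102, 102, 101, 101, 101, 98, 97, 94, 103, 99, 99, 106, 21, 22, 23, 19, 15, 17, 19, 20, 30, 18, 17, 24, 15, 23, 25, 16, 15, 18, 14, 24, 21, 22, 9, 14]
```

Run:
```python
from h import *
m=ctrl.camera_model('wrist')
im=cv2.imread("pics/j14.05.png")
th=-.0527;co,sn=np.cos(th),np.sin(th)
for x in(-45,-40,-35,-30,-25):
    P=[[.631+co*(x-30)/1e3,.1068+sn*(x-30)/1e3,z/1e3] for z in(12,20,30,45,64,82)]
    print(x,w2pix(m,P)[:,1].round(0).astype(int).tolist())
print(im[30:76:2,283].tolist())
```

```text
-45 [84, 83, 83, 83, 83, 83]
-40 [76, 75, 75, 74, 73, 71]
-35 [68, 67, 66, 65, 63, 60]
-30 [59, 58, 57, 55, 52, 49]
-25 [51, 50, 48, 46, 42, 37]
[[215, 212, 209], [214, 212, 208], [215, 212, 208], [214, 212, 210], [215, 212, 211], [214, 211, 209], [216, 213, 211], [216, 214, 211], [217, 214, 211], [161, 167, 172], [145, 154, 162], [109, 117, 122], [76, 80, 86], [37, 55, 80], [103, 115, 126], [65, 71, 73], [86, 95, 106], [148, 153, 156], [144, 147, 152], [146, 150, 152], [148, 151, 155], [148, 149, 155], [148, 150, 156]]
```

The image numbers put the jar upright at stage x≈-31, already pushed against the roller by the knuckle. Lower again and push with the finger sides (tool x = stage x).

Request:
arm_command(steps=[0,0,0,0.7,0,0,0,0,0.9,0,0,0,0,0.9,0,0,0,0,0.9,0,0,0,0,0.5,0,0,0,0,0,0,0,0,0,0,0])

```text
time: 14.63
eef_pos: [0.4712, 0.115, 0.026]
tcp_rot: [1.0, -0.027, -0.002, 0.0]
contact_force: [0.8, -0.2, -0.4]
opening: 0.002
finger_force: 0.0
```

Request:
arm_command(steps=[0,0.5,0,0,0,0,0.6,0,0,0,0,0.6,0,0,0,0,0.5,0,0,0,0,0.4,0,0,0,0,0.2,0,0,0,0,0.1,0,0,0,0,0,0,0,0])

```text
time: 15.3
eef_pos: [0.5458, 0.1112, 0.0283]
tcp_rot: [1.0, -0.027, 0.0, -0.0]
contact_force: [-1.1, -0.3, -0.1]
opening: 0.001
finger_force: 0.0
```

```bash
python3 -c "
from h import *
st()"
```

```text
t 15.3 tcp stage mm -85.3 -0.1 z 0.0283 F [-1.1 -0.3 -0.1] open 0.0
```

Request:
arm_command(steps=[0,0.1,0,0.05,0,0,0.1,0,0,0,0,0.1,0,0,0,0,0.1,0,0,0,0,0.1,0,0,0,0,0.1,0,0,0,0,0.1,0,0,0,0,0.1,0,0,0])

```text
time: 15.97
eef_pos: [0.565, 0.1103, 0.0264]
tcp_rot: [1.0, -0.027, -0.001, -0.0]
contact_force: [-3.0, 0.1, -0.2]
opening: 0.0
finger_force: 0.0
```

```bash
python3 -c "
from h import *
st()"
```

```text
t 15.97 tcp stage mm -66.1 0.0 z 0.0264 F [-3.   0.1 -0.2] open 0.0
```

Request:
arm_command(steps=[0,0.1,0,0,0,0,0.1,0,0,0,0,0.1,0,0,0,0,0.1,0,0,0,0,0.1,0,0,0,0,0.1,0,0,0])

```text
time: 16.47
eef_pos: [0.5813, 0.1093, 0.0271]
tcp_rot: [1.0, -0.027, 0.001, -0.0]
contact_force: [-1.4, -0.0, -0.8]
opening: -0.001
finger_force: 0.0
```

```bash
python3 -c "
from h import *
st()"
```

```text
t 16.47 tcp stage mm -49.8 -0.1 z 0.0271 F [-1.4 -0.  -0.8] open -0.0
```

Request:
arm_command(steps=[0,0.08,0,0,0,0,0.08,0,0,0,0,0.08,0,0,0,0,0.08,0,0,0,0,0,0,0,0])

```text
time: 16.88
eef_pos: [0.5871, 0.1089, 0.0261]
tcp_rot: [1.0, -0.027, -0.002, 0.0]
contact_force: [-3.4, -0.1, -0.3]
opening: 0.001
finger_force: 0.0
```

```bash
python3 -c "
from h import *
st()"
```

```text
t 16.88 tcp stage mm -44.0 -0.2 z 0.0261 F [-3.4 -0.1 -0.3] open 0.0
```

Request:
arm_command(steps=[0,0.04,0,0,0,0,0.04,0,0,0,0,0,0,0,0])

```text
time: 17.13
eef_pos: [0.5872, 0.1089, 0.0255]
tcp_rot: [1.0, -0.027, -0.004, 0.0]
contact_force: [-8.3, -0.6, 1.6]
opening: 0.001
finger_force: 0.0
```

```bash
python3 -c "
from h import *
st()"
```

```text
t 17.13 tcp stage mm -43.8 -0.2 z 0.0255 F [-8.3 -0.6  1.6] open 0.0
```

Request:
arm_command(steps=[0,0.04,0,0,0,0,0,0,0,0])

```text
time: 17.3
eef_pos: [0.5875, 0.1089, 0.0253]
tcp_rot: [1.0, -0.026, -0.005, 0.0]
contact_force: [-8.1, 0.4, 3.1]
opening: 0.003
finger_force: 0.0
```

Request:
arm_command(steps=[0,-0.1,0,0,0,0,-0.1,0,0,0,0,-0.3,0,0,0,0,-0.7,0,0,0,0,-0.8,0,0,0,0,-0.8,-0.0,-0.5,0,0,0,0,-0.8,0,0,0,0,-0.8,0])

```text
time: 17.97
eef_pos: [0.5199, 0.1127, 0.0792]
tcp_rot: [1.0, -0.026, -0.001, 0.0]
contact_force: [-0.2, 0.6, 0.7]
opening: 0.0
finger_force: 0.0
```

Request:
arm_command(steps=[0,0,0,-0.9,0,0,0,0,-0.9,0,0,0,0,-0.5,0,0,0,0,0,0,0,0,0,0,0])

```text
time: 18.38
eef_pos: [0.5221, 0.1125, 0.1374]
tcp_rot: [1.0, -0.027, 0.001, -0.0]
contact_force: [-0.4, -0.8, -0.4]
opening: -0.004
finger_force: 0.0
```

```bash
cat >> h.py <<'E'
def topjar():
    im=ctrl.read_camera('top');m=ctrl.camera_model('top');cv2.imwrite(f"pics/t{ctrl.get_state()['time']:.2f}.png",im[:,:,::-1])
    h=cv2.cvtColor(im,cv2.COLOR_RGB2HSV)[178:255,205:268]
    a=((h[...,0]>4)&(h[...,0]<22)&(h[...,1]>70)).astype('uint8')
    n,_,s,c=cv2.connectedComponentsWithStats(a)
    for i in range(1,n):
        if s[i,4]>3: print("amber",s[i]+[205,178,0,0,0],(c[i]+[205,178]).round(1))
E
python3 - <<'E'
from h import *
st();topjar()
m=ctrl.camera_model('wrist');im=ctrl.read_camera('wrist');cv2.imwrite('pics/k.png',im[:,:,::-1]);np.save('k.npy',m,allow_pickle=True)
h=cv2.cvtColor(im,cv2.COLOR_RGB2HSV);a=((h[...,0]>4)&(h[...,0]<22)&(h[...,1]>110)&(h[...,2]>40)).astype('uint8')
n,_,s,c=cv2.connectedComponentsWithStats(a)
for i in range(1,n):
    if s[i,4]>15: print(s[i],c[i].round(1))
th=-.0527;co,sn=np.cos(th),np.sin(th)
f=lambda x,y,z:[.631+(co*x-sn*y)/1e3,.1068+(sn*x+co*y)/1e3,z/1e3]
for x in(-28,-6,0): print(x,w2pix(m,[f(x-30,0,z) for z in(12,20,30,45,64,82)]+[f(x,0,82),f(x,30,82),f(x,-30,82)]).round(0).astype(int).tolist())
print("pin",w2pix(m,[f(-28.3,24.3,36),f(-28.3,28.3,36),f(-28.3,40,36)]))
E
```

```text
t 18.38 tcp stage mm -109.1 -0.0 z 0.1374 F [-0.4 -0.8 -0.4] open -0.0
amber [205 232   7   9  24] [207.2 236.4]
amber [209 232   9  11  33] [213.8 237.7]
amber [219 233  10   9  30] [222.9 236.9]
amber [237 237   2   5   5] [237.6 239. ]
amber [231 242   3   7   8] [232.  245.1]
amber [205 246  29   9 157] [218.4 251.1]
amber [235 248   5   7  16] [237.1 251.2]
-28 [[283, 130], [283, 132], [283, 133], [283, 136], [283, 140], [283, 145], [283, 87], [225, 87], [341, 87]]
-6 [[283, 99], [283, 99], [283, 100], [283, 100], [283, 102], [283, 103], [283, 40], [223, 40], [344, 40]]
0 [[283, 90], [283, 90], [283, 90], [283, 90], [283, 90], [283, 91], [283, 27], [222, 27], [344, 27]]
pin [[244.91056181  87.27626713]
 [238.63131092  87.28026726]
 [220.26505624  87.29196729]]
```

Run:
```python
from h import *
np.set_printoptions(linewidth=260,threshold=5000)
im=cv2.imread('pics/k.png');g=cv2.cvtColor(im,cv2.COLOR_BGR2GRAY)
print("col u=283 v60..120",g[60:122:2,283]);print("col u=300",g[60:122:2,300])
print("roller region u200-270 step3, v60-116 step3");print(g[60:118:3,200:273:3])
```

```text
col u=283 v60..120 [161 162 159 162 162 161 163 163 161 162 161 159 160 159 163 156 111 152 153 153 155 153 153 151 153 156 154 152 153 151 153]
col u=300 [164 164 160 162 164 162 163 162 162 163 164 161 163 159 156 139 154 155 153 151 153 151 153 152 153 153 152 150 153 151 152]
roller region u200-270 step3, v60-116 step3
[[213 215 213 212 214 214 214 212 214 214 213 144 156 157 159 162 160 159 158 161 162 159 160 160 159]
 [214 215 214 212 215 212 212 214 214 213 214 215 151 160 159 161 159 157 158 159 161 159 161 162 160]
 [214 213 213 212 214 214 214 214 214 213 213 214 144 153 158 161 160 159 160 159 162 160 162 160 160]
 [164 149 146 144 218 215 217 219 219 220 164 161 167 118 155 159 160 159 157 157 160 162 159 158 162]
 [152 152 151 151 147 145 151 152 152 152 151 151 156 157  95 159 161 158 160 162 158 159 159 161 161]
 [151 151 149 149 147 149 152 153 152 153 150  93  25  18  23 125 157 157 159 159 160 159 161 159 161]
 [ 99  95  98  97  99  97  97 102  99  99  98  47  31  15  23  20 135 157 161 161 162 161 160 160 160]
 [ 92  97  92  92  95  96  95  92  94  96  95  57  39 
[... 585 characters left out ...]
  93  93  94  92  91  92  94  41  17  23  18  13   8 155 155 153 151 155 156 151]
 [217 218 218 215 216 216 216 216 218 218 217 218  18  29  13  10  38 156 153 151 151 154 156 152 153]
 [216 215 215 215 216 215 215 216 216 217 216 216 216 219 215 211 155 157 153 154 153 152 154 152 156]
 [214 215 214 215 215 215 217 216 216 215 216 215 214 217 215 218 152 160 154 155 153 152 158 152 155]
 [216 215 216 216 216 216 214 214 216 216 216 215 217 216 214 218 154 157 152 155 155 155 156 152 155]
 [215 216 215 215 216 216 216 216 216 216 217 216 218 215 216 218 154 155 151 157 156 150 155 154 152]
 [216 216 216 215 215 215 216 215 217 215 215 217 215 216 216 217 150 155 153 156 155 149 155 154 154]]
```

Roller pin centre at (239,88.5) matches the predicted 4 mm carriage offset (238.6,87.3). The jar's near edge at v≈92 matches home (90.5, plus the same shift), so the jar is home. Now the button: go over it and look.

```bash
python3 -c "
from h import *
go(.45,.358,.14)"
```

```text
t 18.48 pos [0.5206 0.1125 0.1352] yaw tool y -1.6241 open 0.004 units [-3.34 -9.66 -0.18]
```

Request:
arm_command(steps=[0,-0.3,-0.6,-0.1,0,0,-0.4,-0.9,0,0,0,-0.4,-0.9,0,0,0,-0.4,-0.9,0,0,0,-0.4,-0.9,0,0,0,-0.4,-0.9,0,0,0,-0.3,-0.9,0,0,0,-0.3,-0.9,0,0])

```text
time: 19.15
eef_pos: [0.4567, 0.2892, 0.1371]
tcp_rot: [1.0, -0.027, -0.002, 0.001]
contact_force: [-0.7, -0.5, 0.3]
opening: 0.001
finger_force: 0.0
```

Request:
arm_command(steps=[0,-0.25,-0.9,0,0,0,-0.2,-0.9,0,0,0,0,-0.9,0,0,0,0,0,0,0,0,0,0,0,0])

```text
time: 19.57
eef_pos: [0.4496, 0.3568, 0.1373]
tcp_rot: [1.0, -0.026, -0.001, 0.001]
contact_force: [-0.3, -1.1, 0.7]
opening: -0.002
finger_force: 0.0
```

Run:
```python
from h import *
np.set_printoptions(linewidth=260,threshold=5000)
go(.5135,.359,.10)
m=ctrl.camera_model('wrist');im=ctrl.read_camera('wrist');cv2.imwrite('pics/b.png',im[:,:,::-1]);np.save('b.npy',m,allow_pickle=True)
for P in((.51,.3565,.065),(.5135,.359,.065)):
    p=w2pix(m,[P,(P[0]+.016,P[1],.065),(P[0],P[1]+.016,.065),(P[0]+.024,P[1],.055)]);print(p.round(1).tolist())
g=cv2.medianBlur(cv2.cvtColor(im,cv2.COLOR_RGB2GRAY),3)
u,v=p[0].round().astype(int);print(u,v)
c=cv2.HoughCircles(g,cv2.HOUGH_GRADIENT,1,8,param1=80,param2=15,minRadius=20,maxRadius=70)
print([k.round(1).tolist() for k in c[0] if abs(k[0]-u)<40 and abs(k[1]-v)<40][:6] if c is not None else None)
print(g[max(0,v-56):v+60:4,u-60:u+64:4])
```

```text
t 19.57 pos [0.4496 0.3568 0.1373] yaw tool y -1.6221 open -0.002 units [ 2.55 -0.22  1.48]
[[278.4, 125.8], [276.9, 97.1], [251.0, 127.2], [276.3, 82.4]]
[[273.8, 119.9], [272.1, 90.9], [246.2, 121.3], [271.7, 76.3]]
274 120
[[276.5, 115.5, 38.599998474121094], [263.5, 128.5, 56.79999923706055], [287.5, 112.5, 51.0], [275.5, 125.5, 32.400001525878906], [248.5, 116.5, 67.0999984741211], [286.5, 101.5, 58.099998474121094]]
[[142 143 143 144 143 143 144 145 144 144 145 144 145 146  98  98  87  88  89  88  89  88  87  88  87  88 159 159 159 159 152]
 [157 167 197 178 178 212 213 212 154 152 213 212 155 157 157 158 158 158 157 159 158 160 159 159 158 158 159 159 159 159 152]
 [214 214 214 214 214 215 214 214 214 215 214 169 158 158 158 158 159 159 159 159 159 159 159 160 159 158 160 159 158 159 153]
 [215 214 214 215 214 214 215 170 169 169 167 159 160 160 160 159 158 160 160 160 159 159 159 160 159 159 159 159 158 158 152]
 [214 214 214 215 215 211 158 158 159 158 159 161  82  84  87  89  88  87  85  82 159 159 159 159 160 160 160 160 159 160 152]
 [214 214 215 215 168 159 158 159 160 1
[... 2309 characters left out ...]
 82  79  83 114 161 161 160 160 160 160 160 160 160 161 158 150]
 [213 158 159 159 159 158 160 160 159 159 159 160 161 161 160 160 160 160 160 160 159 159 161 160 160 160 159 160 160 159 150]
 [217 158 159 158 160 159 158 159 159 159 159 159 160 161 160 159 159 160 160 160 160 160 159 159 159 160 160 160 160 159 149]
 [217 159 159 158 159 159 159 159 159 159 159 160 160 159 160 160 160 160 160 159 159 160 161 160 160 160 161 160 159 158 148]
 [217 158 159 159 159 159 159 160 159 159 159 159 160 159 159 160 161 161 160 160 160 160 160 160 159 160 161 159 160 157 148]
 [216 216 158 157 159 159 159 158 159 160 159 159 159 160 160 159 159 160 160 159 160 160 160 160 159 160 160 160 160 158 148]]
```

Button top seen at about (277.5,119), so it lies near (0.514,0.357). Move above it.

Request:
arm_command(steps=[0,0.5,-0.04,0,0,0,0.7,-0.05,0,0,0,0.8,-0.05,0.2,0,0,0.57,0,0.5,0,0,0,0,0.8,0,0,0,0,0.6,0,0,0,0,0,0,0,0,0,0,0])

```text
time: 20.28
eef_pos: [0.5151, 0.3553, 0.0855]
tcp_rot: [1.0, -0.027, -0.001, 0.001]
contact_force: [0.7, -1.2, 0.6]
opening: -0.003
finger_force: 0.0
```

```bash
python3 -c "
from h import *
go(.514,.357,.065);st()"
```

```text
t 20.28 pos [0.5151 0.3553 0.0855] yaw tool y -1.6256 open -0.003 units [-0.05 -0.07  0.82]
t 20.28 tcp stage mm -128.8 242.0 z 0.0855 F [ 0.7 -1.2  0.6] open -0.0
```

Request:
arm_command(steps=[0,-0.05,-0.07,0.2,0,0,0,0,0.2,0,0,0,0,0.15,0,0,0,0,0.1,0,0,0,0,0,0,0,0,0,0,0])

```text
time: 20.78
eef_pos: [0.5138, 0.3586, 0.0706]
tcp_rot: [1.0, -0.026, -0.0, 0.0]
contact_force: [-0.0, -0.1, -0.8]
opening: 0.001
finger_force: 0.0
```

Request:
arm_command(steps=[0,0,0,0.08,0,0,0,0,0.08,0,0,0,0,0,0])

```text
time: 21.03
eef_pos: [0.5141, 0.3587, 0.0667]
tcp_rot: [1.0, -0.027, 0.0, -0.0]
contact_force: [-0.1, -0.5, 0.6]
opening: -0.001
finger_force: 0.8
```

Request:
arm_command(steps=[0,0,0.06,0.04,0,0,0,0,0.06,0,0,0,0,0,0])

```text
time: 21.28
eef_pos: [0.5143, 0.3574, 0.0645]
tcp_rot: [1.0, -0.027, 0.001, -0.001]
contact_force: [-0.2, 2.1, 3.3]
opening: -0.003
finger_force: 1.4
```

Request:
arm_command(steps=[0,0,0,0.06,0,0,0,0,0.06,0,0,0,0,0,0])

```text
time: 21.53
eef_pos: [0.5143, 0.3574, 0.0615]
tcp_rot: [1.0, -0.027, 0.001, -0.0]
contact_force: [-0.2, 1.5, 4.8]
opening: 0.002
finger_force: 2.3
```

Request:
arm_command(steps=[0,0,0,0.06,0,0,0,0,0.06,0,0,0,0,0,0])

```text
time: 21.78
eef_pos: [0.5144, 0.3574, 0.0609]
tcp_rot: [1.0, -0.026, 0.0, 0.0]
contact_force: [-3.9, -0.5, 15.3]
opening: -0.002
finger_force: 7.3
```

Request:
arm_command(steps=[0,0,0,0.05,0,0,0,0,0,0,0,0,0,0,0])

```text
time: 22.03
eef_pos: [0.5144, 0.3575, 0.0608]
tcp_rot: [1.0, -0.026, -0.0, 0.0]
contact_force: [-6.0, -3.2, 19.3]
opening: -0.004
finger_force: 9.4
```

Bottomed out: 6 mm of travel, force rising from 5 to 19 N. Release straight up.

Request:
arm_command(steps=[0,0,0,-0.3,0,0,0,0,-0.5,0,0,0,0,-0.8,0,0,0,0,-0.8,0,0,0,0,-0.8,0,0,0,0,0,0,0,0,0,0,0,0,0,0,0,0])

```text
time: 22.7
eef_pos: [0.5128, 0.3564, 0.1352]
tcp_rot: [1.0, -0.027, -0.001, 0.001]
contact_force: [-0.0, 0.0, -0.9]
opening: -0.001
finger_force: 0.0
```

Run:
```python
from h import *
st()
a=cv2.imread('pics/top0.png',0).astype(int);b=cv2.cvtColor(ctrl.read_camera('top'),cv2.COLOR_RGB2GRAY).astype(int)
for n,(u,v) in dict(small=(421,270),tall=(368,272),beaker=(356,147),flask=(174,162),wash=(458,165),yellow=(351,198),pink=(440,220)).items():
    print(n,round(np.abs(a-b)[v-18:v+18,u-18:u+18].mean(),1))
np.set_printoptions(linewidth=260,threshold=5000); print(b[180:228:2,218:266:2])
```

```text
t 22.7 tcp stage mm -131.1 243.0 z 0.1352 F [-0.   0.  -0.9] open -0.0
small 4.8
tall 6.1
beaker 4.6
flask 3.9
wash 4.5
yellow 4.6
pink 4.3
[[161 158 163 169 188 199 200 202 201 202 202 202 202 203 203 205 207 208 208 209 206 156 110 138]
 [208 207 208 207 198 160 139 136 138 136 125 110 106 109 129 154 159 162 163 165 164 127 145 168]
 [210 208 209 209 211 207 192 190 191 188 172 157 145 136 135 137 136 158 163 161 147 165 199 202]
 [210 210 210 210 209 210 210 210 210 207 195 192 188 185 186 174 149 200 203 189 170 192 209 205]
 [211 211 210 211 209 211 211 210 209 207 204 203 196 183 156 133 135 172 194 196 179 177 209 207]
 [210 211 210 211 210 210 209 205 211 210 210 210 210 209 198 157 140 153 165 196 176 179 209 205]
 [209 211 211 211 210 211 208 209 209 210 210 211 210 211 210 204 170 153 164 197 177 180 209 204]
 [210 211 211 210 211 210 210 210 210 210 211 210 210 210 211 210 193 145 159 194 175 180 209 198]
 [210 210 211 210 210 211 210 210 211 210 211 210 209 210 210 210 207 147 145 194 171 180 210 193]
 [211 210 211 210 209 206 209 210 209 209 210 211 211 211 209 211 209
[... 716 characters left out ...]
0 186]
 [132 136 137 128 122 110 116 104 121 197 208 201 192 195 199 209 209 208 195 197 153 205 209 181]
 [199 206 206 199 195 189 178 172 197 210 211 210 209 211 209 210 210 209 198 197 155 205 208 171]
 [202 210 210 208 210 210 210 210 209 209 210 209 210 211 210 210 211 209 200 196 155 204 208 175]
 [205 211 210 209 208 210 210 210 209 209 210 212 210 209 210 210 210 208 201 190 154 205 207 168]
 [209 210 209 211 211 210 209 210 211 211 211 210 208 210 210 210 211 203 198 186 150 205 208 161]
 [210 210 209 211 210 211 211 209 210 211 210 210 211 210 210 211 210 201 198 187 152 205 206 159]
 [209 210 209 211 209 210 210 210 211 210 209 210 209 209 211 210 209 204 202 184 154 206 206 156]]
```

Bystanders are unchanged and the top view agrees with the jar home (cap rows about 186-211, centre ≈199; predicted 199.7). Hand in.

```bash
python3 -c "
from plant import ctrl
print(ctrl.sign_off())"
```

```text
the job is handed in; nothing more can be done
None
```

I handed the job in at about 23 s: camera measurements put the jar upright and home against fence, stop and roller, then the start button was pressed fully and released, with the other items where they were; the first push briefly caught the jar's cap with a gripper knuckle, so I backed off and finished with the finger sides.

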